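# Close a granule canister without cross-threading the cap

## Robot

A 7-joint arm with a two-finger parallel gripper is mounted at the origin on the work surface. World frame = base frame: x ahead of the robot, y to its left, z up, the work surface at z = 0. Lengths are in m, angles in rad, forces in N, time in s.
With the tool pointing down it reaches from about 0.425 to 0.925 m from the base axis. Payload 6.8 kg.
Tool frame: the origin (TCP) lies on the mounting face of the last link; the fingertips stand 173 mm ahead of it and the grasp point (between the pads) lies 155 mm ahead of it; z points along the fingers, y is the line along which they close (so a half turn about z gives the same grasp; the last joint's range is limited). The gripper opens to 85 mm and grips with 20 to 120 N. Pads are 22 mm wide; open, the fingers measure 114 mm over their backs; the gripper's body (76 mm by 85 mm) begins 54 mm behind the grasp point. The pads swing forward as they close: fully open they stand 13 mm farther back than shut.
Start: joints at [-1.439, 0.477, 0.022, 1.555, -0.011, 1.109, -0.083], TCP at [0.16, 0.656, 0.405] pointing down, gripper open.
Joint ranges: [-2.96, 2.96], [-0.34, 2.1], [-1.41, 1.46], [0.24, 2.44], [-1.37, 4.51], [0.17, 1.92], [-2.96, 2.96]. Speed limits (rad/s): [2.39, 2.39, 3.14, 3.14, 3.14, 3.14, 3.14].

## Interface

Orientations are given as a rotation vector (axis times angle).
In Python, from bench import r gives the robot as it stands.
- The arm moves only by the tool carry_out, never from a script. Its argument "moves" is a list of rows, each a list of 5 numbers: the shift along the tool's x, y, z in m, then the turn about the tool's z in rad, then the finger opening in m, from 0 to 0.0854. In form: [[dx, dy, dz, roll, claw], ...]. A call has exactly 8 rows; each row is the pose to reach, as a shift and turn from the pose commanded when the call began, along the tool's axes at that moment; what a row does not reach only later rows make up. A row lasts 1/10 s, in which the tool goes at most 50 mm and 8.59 degrees, less where a joint would pass 70% of its speed; a pose out of reach is approached as far as the arm can. A call with a gripper value outside its range is refused whole. The fingers move at their own pace and stop on an object; "force" is the grip in N (left out, the last holds). Time passes only in rows, so rows that repeat a pose let the fingers close, or fill a call up. It gives the time, the measured TCP pose, the force, the opening and the grip force at its end, in the units of the state.
- r.get_obs(): the state, without advancing time (a new reading comes with each control period).
- r.grab_frame(name): name is "side" or "top" or "wrist"; returns the picture (480x640x3 uint8, red, green, blue); there is no depth.
- r.calibration(name): a dict with "fx", "fy", "cx", "cy" (pixels), "rvec" (rotation vector, rad) and "tvec" (3), from world to camera coordinates, as OpenCV has them. Camera axes: x right, y down, z forward; pixel columns grow to the right and rows downward; lengths in m; the calibration is good to about 2 mm. A picture is of the moment at which its call begins: read the wrist's pose just before it. calibration takes no time and is no camera call; for the wrist camera it gives the pose at the moment of the call.
- r.hand_in(): hands the job in; it is judged then, once.
The state is a dict: "clock": time; "joints": joint angles; "qvel": joint speeds; "tau": joint torques, N m; "tcp_pos": TCP position; "orientation": TCP orientation; "contact_force": force on the tool from outside, world axes, zero at the start; "moment": the same for the moment, N m; "grip_width": finger opening in m; "gripper_force": force on a finger pad.
Only numpy, scipy, OpenCV 4.12 (cv2) and the standard library are available. Lean on these libraries where they do the work, as an engineer would, in place of code of your own. Each camera call takes 0.05 s, during which the arm holds its last target. There are 200 camera calls.

## Task

The green cap on the canister in the filling dock is only sitting on top of its thread. Without lifting it off, press it lightly and turn it backward until you feel it drop into the thread start, then screw it forward until it is fully home, and let go. Be gentle with the plastic thread: stop turning as soon as it comes up firm, and leave the other things on the bench alone.

Things in the scene. Friction and masses are not known exactly. Their poses are not given: they have to be found in the camera images.
- cap_center (a point): green ribbed screw cap sitting loosely on the docked canister's neck: 58 mm across, 36 mm tall, 60 g; this point is on its upright z axis, half-way up. The upper 14 mm is a full round, the skirt below is 56 mm. At the start it is 5.5 mm above neck_top and can float about 1 mm sideways. The white stripe on top does not tell where the thread starts.
- cap: the same cap; origin at the centre of its lower edge. Three lugs inside the skirt stand on the level tops of the thread ridges at the start. It must be gripped to be pressed and turned. Seen from above, anticlockwise (+z) is backward, clockwise (-z) is forward, tightening.
- neck_top (a point): centre of the rim of the white canister's neck, on its upright axis, 102.5 mm above the table. The rim stays about 1 mm clear of the cap when home; a sprung seal plate in the mouth pushes the dropped cap up with 4 N per mm, so a cap that is only pressed down comes up again.
- thread_top (a point): point on the neck's axis at the level of the ridge tops, 92 mm above the table. Three ridges, 120 degrees apart; their starts lie at an unknown angle, new each time, in no pose. Turned forward as it sits, the cap jams on stop blocks, still high. Turned backward (15 to 70 degrees) under about 5 N, it slides level, then at the thread start drops about 6 mm onto the seal.
- thread_low (a point): point on the neck's axis at the lowest thread level, 83 mm above the table. Dropped lugs have about 12 degrees of play; farther backward they hit stop blocks. Forward 75 to 90 degrees from the drop draws the cap to about 8 mm below its start, up to the stops: home. Free turning takes about 0.1 N m; at the springy stops it rises about 0.05 N m per degree. At most 35 N in all may act on the cap (0.4 N m at a stop).
- canister: the fixed canister (68 mm across, shoulder 70 mm above the table) clamped in a 100 x 100 x 30 mm grey dock, with neck and thread; it cannot move or turn. Origin on the table under its axis, z up; its yaw does not tell where the thread starts.
- jar_a: closed white canister with a green cap, 62 mm across, 115 mm tall; bystander, origin under its centre
- jar_b: a second closed white canister with a green cap, 62 mm across, 115 mm tall; bystander, origin under its centre
- spare_cap: plain white spare cap, 58 mm across, 30 mm tall, lying on the table; bystander, origin under its centre
- scoop: small spoon lying on the table; bystander
- dish: white ceramic bowl, 90 mm across, 35 mm tall; bystander, origin under its centre
- amber: small amber jar, 52 mm across, 90 mm tall; bystander, origin under its centre
- carton: blue carton 60 x 90 x 45 mm; bystander, origin under its centre
Things that resemble listed ones, but are neither listed nor needed, are in the scene too. What is shaped like the canister but blue is not meant.

How it is judged:
On the way:
1. turned backward, the cap has dropped into the thread start, at least 5 mm below where it sat, level (z of cap_center in the frame of neck_top below 0.0005 m and angle between cap_center's own z axis and vertical below 0.06 rad), for 0.2 s.
At the end, for the whole second after the job is handed in: The cap is home on the canister by its thread: released and at rest, its centre at least 2.1 mm below the rim centre (7.6 mm below where it sat), within 3 mm of the neck's axis and level within 0.05 rad, against the push of the sprung seal (z of cap_center in the frame of neck_top below -0.0021 m and angle between cap_center's own z axis and vertical below 0.05 rad and horizontal distance between cap_center and neck_top below 0.003 m and linear speed of cap below 0.01 m/s and contact force between the fingers and cap below 0.1 N); the robot touches nothing.
It fails at once if the cap is lifted more than 5 mm above where it sat (z of cap_center in the frame of neck_top above 0.0105 m).
It fails at once if cap and canister press on each other with more than 35 N (contact force between cap and canister above 35 N).
It fails at once if a bystander is moved by more than 15 mm (distance of any of jar_a, jar_b, spare_cap, scoop, dish, amber, carton from where it was at the start of the episode above 0.015 m).
It also fails if it takes over 61 s, if anything falls off the work surface, if the arm or the gripper's body presses on something with over 40 N, if the wrist force passes 120 N, or if a joint passes its speed limit or range.

## Working session

There is one attempt and no reset: what is moved stays moved. The work goes in short steps, Python scripts to look and compute and a tool call to move; the robot and the scene stay as the last step left them, time stands still between calls to the robot, and variables do not carry over. Pictures are saved under pics/ and viewed, at most 10 in all, crops included, and the job is handed in when it is done.

Besides the shell and the picture viewer there is one more tool, called after "Request:" as name([rows], argument=value, ...), one row to a line, values as JSON. carry_out: Moves the arm, as the interface text tells. Its arguments: {"type":"object","properties":{"moves":{"type":"array","items":{"type":"array","items":{"type":"number"}}},"force":{"type":"number"}},"required":["moves"]}

```bash
mkdir -p pics; cat > h.py <<'E'
import numpy as np,cv2
from bench import r
def ray(name,uv,cal=None):
    c=cal or r.calibration(name); R=cv2.Rodrigues(np.array(c['rvec'],float))[0]; t=np.array(c['tvec'],float)
    d=R.T@np.array([(uv[0]-c['cx'])/c['fx'],(uv[1]-c['cy'])/c['fy'],1]); return -R.T@t,d
def onz(name,uv,z,cal=None):
    o,d=ray(name,uv,cal); return o+d*(z-o[2])/d[2]
def grab(name,fn=None):
    f=r.grab_frame(name)
    if fn: cv2.imwrite('pics/'+fn,cv2.cvtColor(f,cv2.COLOR_RGB2BGR))
    return f
def green(f):
    h=cv2.cvtColor(f,cv2.COLOR_RGB2HSV); m=cv2.inRange(h,(40,80,40),(90,255,255))
    n,l,s,c=cv2.connectedComponentsWithStats(m); return [(s[i].tolist(),c[i].round(1).tolist()) for i in range(1,n) if s[i][4]>80],m,l
E
python3 - <<'E'
from h import *
o=r.get_obs(); print({k:np.round(v,3).tolist() for k,v in o.items()})
a=grab('top','t0.png'); b=grab('side','s0.png')
print(*green(a)[0],sep='\n');print();print(*green(b)[0],sep='\n')
for n in('top','side'):print(ray(n,(320,240)))
for s,c in green(a)[0]: print(c,onz('top',c,.126))
E
```

```text
{'clock': 0.0, 'joints': [-1.439, 0.478, 0.022, 1.556, -0.012, 1.109, -0.083], 'qvel': [-0.002, 0.001, -0.0, -0.0, 0.002, -0.001, 0.001], 'tau': [-0.001, -59.647, 1.608, -28.119, 0.013, 0.01, 0.0], 'tcp_pos': [0.16, 0.655, 0.404], 'orientation': [-0.376, -3.119, 0.003], 'contact_force': [-0.371, -0.665, -0.047], 'moment': [0.004, -0.012, 0.002], 'gripper_force': 0.0, 'grip_width': 0.085}
([170, 200, 26, 27, 545], [182.7, 212.4])
([309, 231, 27, 28, 568], [321.9, 244.9])
([177, 267, 27, 27, 564], [190.2, 279.7])

([238, 0, 27, 12, 100], [251.5, 4.3])
([288, 0, 28, 26, 235], [299.9, 11.0])
([361, 0, 18, 17, 82], [369.9, 9.1])
([272, 3, 21, 25, 128], [282.5, 14.6])
([336, 11, 18, 17, 91], [343.3, 17.7])
([311, 11, 103, 51, 1199], [365.0, 37.6])
([264, 19, 49, 46, 458], [288.7, 42.2])
([239, 44, 59, 34, 392], [266.5, 62.7])
([311, 47, 23, 18, 105], [323.0, 54.9])
([288, 140, 20, 12, 197], [297.4, 145.5])
([235, 155, 22, 15, 257], [245.3, 162.5])
([307, 216, 25, 18, 307], [318.0, 224.9])
(array([0.46181294, 0.03504265, 1.18778272]), array([ 0.09741029,  0.01702126, -0.99512969]))
(array([ 0.27122242, -0.6413125 ,  0.84878024]), array([ 0.26593316,  0.64187601, -0.71928512]))
[182.7, 212.4] [0.61680177 0.34544712 0.126     ]
[321.9, 244.9] [0.5555497  0.04894203 0.126     ]
[190.2, 279.7] [0.47524713 0.3222027  0.126     ]
```

View pics/t0.png

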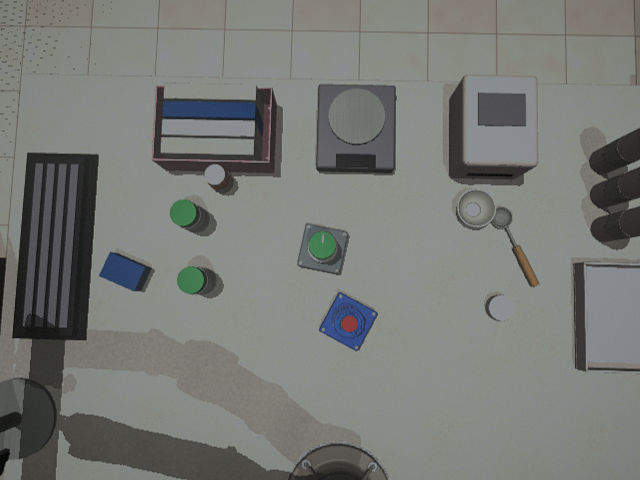

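View pics/s0.png

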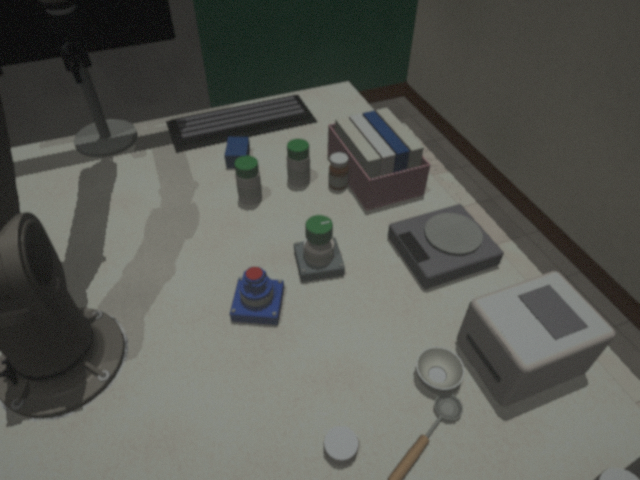

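Green-topped candidates in the top view are (183,212) and (190,280), the two free-standing jars, and (322,245), which sits in the grey dock and has a white stripe. The blue look-alike with a red top is at (349,324). I choose (322,245), which is (318,225) in the side view, and will check it in one close crop and across the two views.

```bash
python3 - <<'E'
from h import *
s=cv2.imread('pics/s0.png')[180:300,260:400]; t=cv2.imread('pics/t0.png')[190:310,260:400]
cv2.imwrite('pics/c0.png',cv2.resize(np.hstack([t,s]),None,fx=2.8,fy=2.8,interpolation=cv2.INTER_CUBIC))
# top face centre via two rays (blob centre ~ cap top/half)
o1,d1=ray('top',(322,244.5));o2,d2=ray('side',(319,225))
A=np.c_[d1,-d2];k=np.linalg.lstsq(A,o2-o1,rcond=None)[0];print(o1+d1*k[0],o2+d2*k[1])
o=r.get_obs();R=cv2.Rodrigues(np.array(o['orientation']))[0];print(R.round(3))
print(R.T@(np.array([.556,.049,.40])-o['tcp_pos']))
c=r.calibration('wrist');print(c,R.T@(ray('wrist',(320,240))[0]-o['tcp_pos']),R.T@ray('wrist',(320,240))[1])
E
```

```text
[0.55678138 0.0488117  0.12166897] [0.55469212 0.04948221 0.12149152]
[[-0.971  0.237 -0.   ]
 [ 0.237  0.971 -0.002]
 [-0.    -0.002 -1.   ]]
[-0.52844373 -0.49508259  0.00473739]
{'fx': 413.91030575316233, 'fy': 413.91030575316233, 'cx': 324.1731304178335, 'cy': 240.70290079340316, 'rvec': array([-2.29311683, -1.79780106, -0.24739417]), 'tvec': array([-0.67494361, -0.03569871,  0.3786961 ])} [0.06765878 0.00088627 0.03059353] [-0.27004103 -0.01012984  0.96284981]
```

View pics/c0.png

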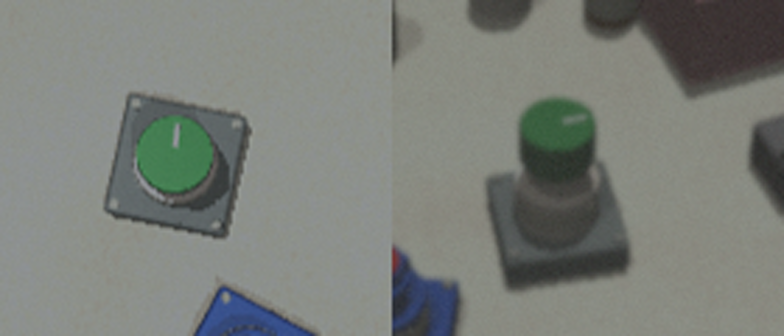

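The crop shows a green cap with a white stripe on a white canister, clamped in the grey dock: the right one. The rays cross at z≈0.12, between half-height and top, as they should. Next I move above it.

Request:
carry_out([
  [-0.035,-0.033,0,0,0.0854],
  [-0.07,-0.066,0,0,0.0854],
  [-0.105,-0.1,0,0,0.0854],
  [-0.14,-0.132,0,0,0.0854],
  [-0.175,-0.165,0,0,0.0854],
  [-0.21,-0.198,0,0,0.0854],
  [-0.245,-0.23,0,0,0.0854],
  [-0.28,-0.263,0,0,0.0854],
], force=30)

```text
clock: 0.9
tcp_pos: [0.3705, 0.3319, 0.4046]
orientation: [-0.375, -3.119, 0.0]
contact_force: [1.0, 0.5, -0.4]
grip_width: 0.0853
gripper_force: 0.0
```

Request:
carry_out([
  [-0.035,-0.033,0,0,0.0854],
  [-0.07,-0.066,0,0,0.0854],
  [-0.105,-0.1,0,0,0.0854],
  [-0.14,-0.132,0,0,0.0854],
  [-0.175,-0.165,0,0,0.0854],
  [-0.21,-0.198,0,0,0.0854],
  [-0.248,-0.232,0.03,0,0.0854],
  [-0.248,-0.232,0.03,0,0.0854],
])

```text
clock: 1.7
tcp_pos: [0.5566, 0.044, 0.3726]
orientation: [-0.387, -3.116, 0.006]
contact_force: [-0.5, -0.5, -0.6]
grip_width: 0.0851
gripper_force: 0.0
```

```bash
cat > look.py <<'E'
from h import *
import sys
o=r.get_obs();print({k:np.round(v,4).tolist() for k,v in o.items() if k not in('qvel','tau')})
R=cv2.Rodrigues(np.array(o['orientation']))[0];cal=r.calibration('wrist')
f=grab('wrist',sys.argv[1]); bl,m,l=green(f)
bl.sort(key=lambda b:-b[0][4]);print(bl[:3])
p=onz('wrist',bl[0][1],.126 if len(sys.argv)<3 else float(sys.argv[2]),cal);print('cap',p,'tool shift',R.T@(p-o['tcp_pos']))
E
python3 look.py w0.png
```

```text
{'clock': 1.7, 'joints': [-0.4891, 0.3317, 0.3701, 1.8909, -0.1418, 0.947, 1.2696], 'tcp_pos': [0.5566, 0.044, 0.3726], 'orientation': [-0.387, -3.1163, 0.0057], 'contact_force': [-0.4683, -0.504, -0.5636], 'moment': [-0.0239, 0.0869, -0.0408], 'gripper_force': 0.0, 'grip_width': 0.0851}
[([283, 194, 106, 106, 8146], [335.1, 247.0])]
cap [0.55481251 0.05048023 0.126     ] tool shift [0.00307473 0.00677554 0.24661851]
```

View pics/w0.png

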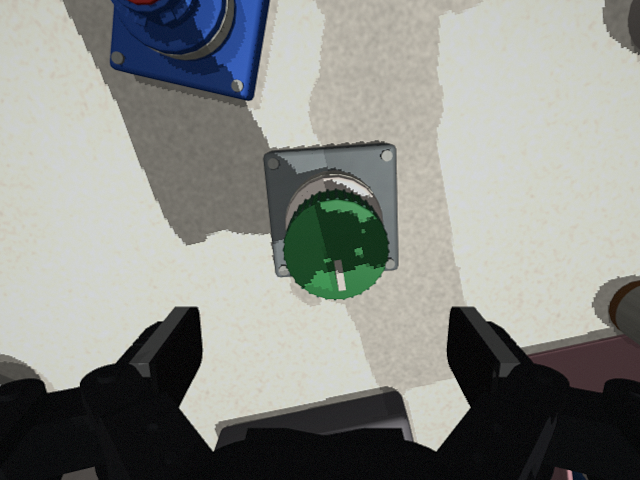

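The wrist view shows the striped cap at (336,248), centred between the fingers across the image, with the grey dock under it. The last measured y is probably settling. I'll descend part way, let it settle and measure again.

Request:
carry_out([
  [0,0,0.02,0,0.0854],
  [0,0,0.04,0,0.0854],
  [0,0,0.05,0,0.0854],
  [0,0,0.055,0,0.0854],
  [0,0,0.055,0,0.0854],
  [0,0,0.055,0,0.0854],
  [0,0,0.055,0,0.0854],
  [0,0,0.055,0,0.0854],
])

```text
clock: 2.55
tcp_pos: [0.5559, 0.0495, 0.3204]
orientation: [0.376, 3.118, 0.001]
contact_force: [0.8, -0.3, -0.3]
grip_width: 0.0856
gripper_force: 0.0
```

```bash
python3 look.py w1.png; python3 look.py w1b.png|tail -2; ls pics
```

```text
{'clock': 2.55, 'joints': [-0.474, 0.3974, 0.3452, 1.9373, -0.1779, 0.8349, 1.2971], 'tcp_pos': [0.5559, 0.0495, 0.3204], 'orientation': [0.3757, 3.1179, 0.0008], 'contact_force': [0.8381, -0.2624, -0.3223], 'moment': [-0.0001, -0.0254, -0.0031], 'gripper_force': 0.0, 'grip_width': 0.0856}
[([256, 209, 137, 142, 13917], [323.8, 281.6])]
cap [0.55286701 0.05101902 0.126     ] tool shift [0.00347438 0.00064506 0.19438644]
[([256, 210, 137, 142, 13925], [323.8, 282.0])]
cap [0.55289334 0.05094877 0.126     ] tool shift [0.00333189 0.0006763  0.19424496]
c0.png
s0.png
t0.png
w0.png
w1.png
w1b.png
```

View pics/w1.png

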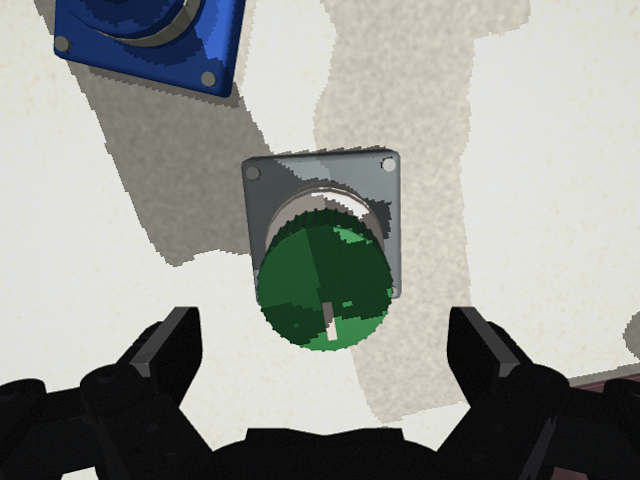

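The cap's top face is centred at about (324.5,286), between the pads at 202 and 448 (middle 325). After allowing for the visible rim, the x error is about 1 mm and y is centred. I'll descend and grip lightly.

Request:
carry_out([
  [0.001,0,0.02,0,0.0854],
  [0.001,0,0.035,0,0.0854],
  [0.001,0,0.045,0,0.0854],
  [0.001,0,0.051,0,0.0854],
  [0.001,0,0.051,0,0.075],
  [0.001,0,0.051,0,0.068],
  [0.001,0,0.051,0,0.062],
  [0.001,0,0.051,0,0.058],
], force=25)

```text
clock: 3.45
tcp_pos: [0.5549, 0.0497, 0.2693]
orientation: [0.376, 3.118, 0.001]
contact_force: [0.3, 0.1, 0.5]
grip_width: 0.058
gripper_force: 0.1
```

```bash
cat > st.py <<'E'
from h import *
o=r.get_obs();print({k:np.round(v,4).tolist() for k,v in o.items() if k not in('qvel','tau')})
E
python3 st.py
```

```text
{'clock': 3.45, 'joints': [-0.4505, 0.4699, 0.3185, 1.9724, -0.2145, 0.7301, 1.3271], 'tcp_pos': [0.5549, 0.0497, 0.2693], 'orientation': [0.3757, 3.118, 0.0008], 'contact_force': [0.3077, 0.1322, 0.5109], 'moment': [-0.025, -0.0339, 0.0298], 'gripper_force': 0.1082, 'grip_width': 0.058}
```

Request:
carry_out([
  [0,0,0,0,0.056],
  [0,0,0,0,0.054],
  [0,0,0,0,0.05],
  [0,0,0,0,0.05],
  [0,0,0,0,0.05],
  [0,0,0,0,0.05],
  [0,0,0,0,0.05],
  [0,0,0,0,0.05],
], force=25)

```text
clock: 4.25
tcp_pos: [0.555, 0.0497, 0.2694]
orientation: [0.376, 3.118, 0.001]
contact_force: [-0.5, 0.6, 6.5]
grip_width: 0.0576
gripper_force: 25.9
```

```bash
python3 st.py
```

```text
{'clock': 4.25, 'joints': [-0.4504, 0.4698, 0.3185, 1.9723, -0.2145, 0.7304, 1.3271], 'tcp_pos': [0.555, 0.0497, 0.2694], 'orientation': [0.3757, 3.118, 0.0009], 'contact_force': [-0.5279, 0.5951, 6.4605], 'moment': [0.0192, 0.2331, 0.0096], 'gripper_force': 25.8564, 'grip_width': 0.0576}
```

The pads already press the cap down with about 6.5 N, with little side load. Now I turn it backward slowly.

Request:
carry_out([
  [0,0,0,-0.04,0.05],
  [0,0,0,-0.08,0.05],
  [0,0,0,-0.12,0.05],
  [0,0,0,-0.16,0.05],
  [0,0,0,-0.2,0.05],
  [0,0,0,-0.24,0.05],
  [0,0,0,-0.26,0.05],
  [0,0,0,-0.26,0.05],
])

```text
clock: 5.05
tcp_pos: [0.5552, 0.0497, 0.2694]
orientation: [-0.032, 3.14, 0.001]
contact_force: [0.9, -0.6, 5.4]
grip_width: 0.0573
gripper_force: 25.9
```

```bash
python3 st.py
```

```text
{'clock': 5.05, 'joints': [-0.3984, 0.4632, 0.2513, 1.9685, -0.168, 0.7277, 1.5443], 'tcp_pos': [0.5552, 0.0497, 0.2694], 'orientation': [-0.0319, 3.1397, 0.0007], 'contact_force': [0.928, -0.5856, 5.448], 'moment': [-0.0517, -0.0156, -0.0113], 'gripper_force': 25.9249, 'grip_width': 0.0573}
```

Request:
carry_out([
  [0,0,0,-0.04,0.05],
  [0,0,0,-0.08,0.05],
  [0,0,0,-0.12,0.05],
  [0,0,0,-0.16,0.05],
  [0,0,0,-0.2,0.05],
  [0,0,0,-0.24,0.05],
  [0,0,0,-0.26,0.05],
  [0,0,0,-0.26,0.05],
])

```text
clock: 5.85
tcp_pos: [0.5551, 0.0496, 0.2693]
orientation: [-0.439, 3.109, 0.0]
contact_force: [0.2, -0.6, 5.7]
grip_width: 0.057
gripper_force: 25.9
```

```bash
python3 st.py
```

```text
{'clock': 5.85, 'joints': [-0.3468, 0.4584, 0.185, 1.9651, -0.1229, 0.727, 1.7625], 'tcp_pos': [0.5551, 0.0496, 0.2693], 'orientation': [-0.4386, 3.1091, 0.0002], 'contact_force': [0.2177, -0.5646, 5.6734], 'moment': [0.0237, 0.0175, -0.034], 'gripper_force': 25.8966, 'grip_width': 0.057}
```

Request:
carry_out([
  [0,0,0,-0.04,0.05],
  [0,0,0,-0.08,0.05],
  [0,0,0,-0.12,0.05],
  [0,0,0,-0.16,0.05],
  [0,0,0,-0.2,0.05],
  [0,0,0,-0.24,0.05],
  [0,0,0,-0.26,0.05],
  [0,0,0,-0.26,0.05],
])

```text
clock: 6.65
tcp_pos: [0.5545, 0.0496, 0.2684]
orientation: [0.838, -3.027, -0.0]
contact_force: [-0.2, -0.6, -0.3]
grip_width: 0.0574
gripper_force: 26.8
```

```bash
python3 st.py; python3 look.py w2.png|tail -2
```

```text
{'clock': 6.65, 'joints': [-0.2955, 0.4562, 0.1194, 1.9627, -0.079, 0.7276, 1.9816], 'tcp_pos': [0.5545, 0.0496, 0.2684], 'orientation': [0.8377, -3.0272, -0.0001], 'contact_force': [-0.1652, -0.6285, -0.311], 'moment': [-0.0371, -0.0233, 0.0188], 'gripper_force': 26.7529, 'grip_width': 0.0574}
[([232, 238, 186, 198, 27390], [323.9, 338.4])]
cap [0.55008129 0.0465452  0.126     ] tool shift [ 0.0052636  -0.00037755  0.14243697]
```

View pics/w2.png

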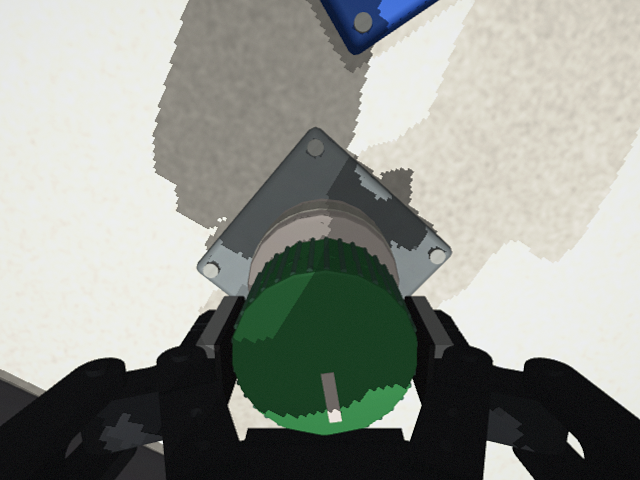

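The stripe at (330,397) is still in line with the fingers, so the cap turned with the gripper (about 45°). The upward push vanished, so the lugs are at the thread start. Now I lower it gently.

Request:
carry_out([
  [0,0,0.001,0,0.05],
  [0,0,0.002,0,0.05],
  [0,0,0.003,0,0.05],
  [0,0,0.0035,0,0.05],
  [0,0,0.004,0,0.05],
  [0,0,0.0045,0,0.05],
  [0,0,0.005,0,0.05],
  [0,0,0.005,0,0.05],
])

```text
clock: 7.5
tcp_pos: [0.5546, 0.0497, 0.2636]
orientation: [0.838, -3.028, -0.0]
contact_force: [-0.4, -0.3, -0.3]
grip_width: 0.0569
gripper_force: 26.8
```

```bash
python3 st.py
```

```text
{'clock': 7.5, 'joints': [-0.2946, 0.4636, 0.1182, 1.9652, -0.0803, 0.7173, 1.9829], 'tcp_pos': [0.5546, 0.0497, 0.2636], 'orientation': [0.8382, -3.0276, -0.0], 'contact_force': [-0.4385, -0.2957, -0.3494], 'moment': [-0.066, 0.0544, 0.0156], 'gripper_force': 26.7509, 'grip_width': 0.0569}
```

Request:
carry_out([
  [0,0,0.0003,0,0.05],
  [0,0,0.0006,0,0.05],
  [0,0,0.0009,0,0.05],
  [0,0,0.0012,0,0.05],
  [0,0,0.0012,0,0.05],
  [0,0,0.0012,0,0.05],
  [0,0,0.0012,0,0.05],
  [0,0,0.0012,0,0.05],
])

```text
clock: 8.3
tcp_pos: [0.5547, 0.0497, 0.2625]
orientation: [-0.838, 3.028, 0.0]
contact_force: [0.2, -0.4, 1.2]
grip_width: 0.0573
gripper_force: 26.7
```

```bash
python3 st.py
```

```text
{'clock': 8.3, 'joints': [-0.2943, 0.4652, 0.1179, 1.9657, -0.0806, 0.715, 1.9831], 'tcp_pos': [0.5547, 0.0497, 0.2625], 'orientation': [-0.8382, 3.0277, 0.0001], 'contact_force': [0.2371, -0.4057, 1.1799], 'moment': [0.0368, 0.0802, -0.0103], 'gripper_force': 26.7442, 'grip_width': 0.0573}
```

The drop is reached: 6.9 mm below the sitting height, just on the seal. Now I screw it forward slowly, following it down.

Request:
carry_out([
  [0,0,0.0002,0.04,0.05],
  [0,0,0.0003,0.08,0.05],
  [0,0,0.0004,0.12,0.05],
  [0,0,0.0004,0.16,0.05],
  [0,0,0.0005,0.2,0.05],
  [0,0,0.0005,0.24,0.05],
  [0,0,0.0006,0.28,0.05],
  [0,0,0.0006,0.3,0.05],
])

```text
clock: 9.1
tcp_pos: [0.555, 0.0498, 0.2622]
orientation: [-0.375, 3.118, 0.0]
contact_force: [0.2, 0.0, 2.8]
grip_width: 0.0572
gripper_force: 26.8
```

```bash
python3 st.py
```

```text
{'clock': 9.1, 'joints': [-0.3543, 0.4699, 0.1945, 1.9697, -0.1342, 0.7131, 1.7312], 'tcp_pos': [0.555, 0.0498, 0.2622], 'orientation': [-0.3746, 3.1182, 0.0001], 'contact_force': [0.1856, 0.0201, 2.7741], 'moment': [0.0183, 0.003, 0.0118], 'gripper_force': 26.8148, 'grip_width': 0.0572}
```

Request:
carry_out([
  [0,0,0.0001,0.04,0.05],
  [0,0,0.0002,0.08,0.05],
  [0,0,0.0003,0.12,0.05],
  [0,0,0.0003,0.16,0.05],
  [0,0,0.0004,0.2,0.05],
  [0,0,0.0004,0.24,0.05],
  [0,0,0.0005,0.28,0.05],
  [0,0,0.0005,0.32,0.05],
])

```text
clock: 9.9
tcp_pos: [0.5551, 0.0498, 0.2618]
orientation: [0.127, 3.138, 0.001]
contact_force: [0.1, -0.2, 4.8]
grip_width: 0.0571
gripper_force: 26.9
```

```bash
python3 st.py
```

```text
{'clock': 9.9, 'joints': [-0.4179, 0.4773, 0.2766, 1.9741, -0.193, 0.7138, 1.4653], 'tcp_pos': [0.5551, 0.0498, 0.2618], 'orientation': [0.1273, 3.1378, 0.0006], 'contact_force': [0.0795, -0.2047, 4.7872], 'moment': [0.0795, 0.0291, 0.0086], 'gripper_force': 26.8632, 'grip_width': 0.0571}
```

Request:
carry_out([
  [0,0,0.0001,0.04,0.05],
  [0,0,0.0002,0.08,0.05],
  [0,0,0.0002,0.12,0.05],
  [0,0,0.0003,0.16,0.05],
  [0,0,0.0003,0.2,0.05],
  [0,0,0.0004,0.24,0.05],
  [0,0,0.0004,0.28,0.05],
  [0,0,0.0005,0.32,0.05],
])

```text
clock: 10.7
tcp_pos: [0.5552, 0.0498, 0.2615]
orientation: [0.625, 3.077, 0.001]
contact_force: [-0.2, -0.8, 5.2]
grip_width: 0.0567
gripper_force: 27.0
```

```bash
python3 st.py
```

```text
{'clock': 10.7, 'joints': [-0.4815, 0.4877, 0.3597, 1.9784, -0.254, 0.7167, 1.2021], 'tcp_pos': [0.5552, 0.0498, 0.2615], 'orientation': [0.6254, 3.0771, 0.0011], 'contact_force': [-0.1769, -0.781, 5.2134], 'moment': [-0.0012, 0.0521, -0.0025], 'gripper_force': 26.9693, 'grip_width': 0.0567}
```

Request:
carry_out([
  [0,0,0.0001,0.03,0.05],
  [0,0,0.0002,0.06,0.05],
  [0,0,0.0002,0.09,0.05],
  [0,0,0.0003,0.12,0.05],
  [0,0,0.0003,0.15,0.05],
  [0,0,0.0003,0.18,0.05],
  [0,0,0.0003,0.21,0.05],
  [0,0,0.0003,0.24,0.05],
])

```text
clock: 11.5
tcp_pos: [0.5553, 0.0498, 0.2613]
orientation: [0.989, 2.98, 0.002]
contact_force: [0.3, 1.1, 5.3]
grip_width: 0.0577
gripper_force: 27.1
```

```bash
python3 st.py; python3 look.py w3.png|tail -2
```

```text
{'clock': 11.5, 'joints': [-0.5289, 0.4976, 0.4226, 1.9814, -0.3014, 0.7209, 1.0066], 'tcp_pos': [0.5553, 0.0498, 0.2613], 'orientation': [0.9886, 2.9802, 0.0017], 'contact_force': [0.3102, 1.0808, 5.3267], 'moment': [-0.0024, 0.0206, 0.0413], 'gripper_force': 27.0599, 'grip_width': 0.0577}
[([231, 238, 187, 197, 27303], [323.7, 338.3])]
cap [0.54820357 0.05664812 0.126     ] tool shift [0.00996937 0.00105213 0.13533857]
```

View pics/w3.png

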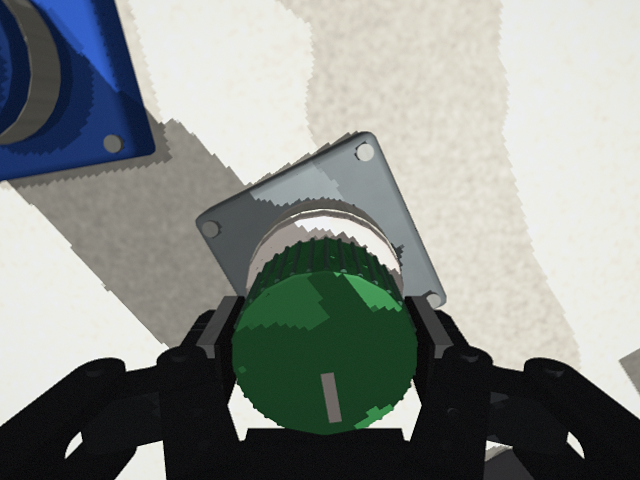

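The stripe is still fixed relative to the fingers at (330,397), so the grip isn't slipping. I've turned about 68° forward and continue in small steps, watching for it to come up firm.

Request:
carry_out([
  [0,0,0.0001,0.02,0.05],
  [0,0,0.0001,0.04,0.05],
  [0,0,0.0001,0.06,0.05],
  [0,0,0.0002,0.08,0.05],
  [0,0,0.0002,0.1,0.05],
  [0,0,0.0002,0.12,0.05],
  [0,0,0.0002,0.12,0.05],
  [0,0,0.0002,0.12,0.05],
])

```text
clock: 12.35
tcp_pos: [0.5553, 0.0498, 0.2611]
orientation: [1.164, 2.916, 0.002]
contact_force: [-0.1, 0.7, 5.5]
grip_width: 0.057
gripper_force: 27.1
```

```bash
python3 st.py
```

```text
{'clock': 12.35, 'joints': [-0.5523, 0.5034, 0.4539, 1.9831, -0.3256, 0.7236, 0.9102], 'tcp_pos': [0.5553, 0.0498, 0.2611], 'orientation': [1.164, 2.9163, 0.0018], 'contact_force': [-0.1326, 0.705, 5.454], 'moment': [0.0205, 0.0018, -0.0787], 'gripper_force': 27.1108, 'grip_width': 0.057}
```

Request:
carry_out([
  [0,0,0,0.02,0.05],
  [0,0,0.0001,0.03,0.05],
  [0,0,0.0001,0.04,0.05],
  [0,0,0.0001,0.05,0.05],
  [0,0,0.0001,0.06,0.05],
  [0,0,0.0001,0.07,0.05],
  [0,0,0.0001,0.07,0.05],
  [0,0,0.0001,0.07,0.05],
])

```text
clock: 13.15
tcp_pos: [0.5553, 0.0498, 0.2611]
orientation: [1.265, 2.874, 0.002]
contact_force: [-0.9, 0.2, 6.9]
grip_width: 0.057
gripper_force: 27.1
```

```bash
python3 st.py
```

```text
{'clock': 13.15, 'joints': [-0.566, 0.507, 0.4724, 1.9839, -0.3398, 0.7254, 0.8537], 'tcp_pos': [0.5553, 0.0498, 0.2611], 'orientation': [1.2652, 2.8738, 0.0019], 'contact_force': [-0.8934, 0.2254, 6.9467], 'moment': [-0.0038, 0.0259, 0.0423], 'gripper_force': 27.1166, 'grip_width': 0.057}
```

Request:
carry_out([
  [0,0,0,0.02,0.05],
  [0,0,0,0.03,0.05],
  [0,0,0,0.04,0.05],
  [0,0,0,0.05,0.05],
  [0,0,0,0.06,0.05],
  [0,0,0,0.06,0.05],
  [0,0,0,0.06,0.05],
  [0,0,0,0.06,0.05],
])

```text
clock: 13.95
tcp_pos: [0.5554, 0.0498, 0.2611]
orientation: [1.351, 2.834, 0.002]
contact_force: [-0.1, 0.8, 6.4]
grip_width: 0.0575
gripper_force: 27.1
```

```bash
python3 st.py
```

```text
{'clock': 13.95, 'joints': [-0.5777, 0.5102, 0.4884, 1.9846, -0.3522, 0.7272, 0.8052], 'tcp_pos': [0.5554, 0.0498, 0.2611], 'orientation': [1.3509, 2.8345, 0.0021], 'contact_force': [-0.1128, 0.7597, 6.414], 'moment': [-0.0011, 0.0153, -0.0417], 'gripper_force': 27.1305, 'grip_width': 0.0575}
```

Request:
carry_out([
  [0,0,0,0.02,0.05],
  [0,0,0,0.03,0.05],
  [0,0,0,0.04,0.05],
  [0,0,0,0.05,0.05],
  [0,0,0,0.06,0.05],
  [0,0,0,0.06,0.05],
  [0,0,0,0.06,0.05],
  [0,0,0,0.06,0.05],
])

```text
clock: 14.75
tcp_pos: [0.5553, 0.0499, 0.2611]
orientation: [1.435, 2.793, 0.002]
contact_force: [-0.6, 0.4, 5.5]
grip_width: 0.0572
gripper_force: 27.2
```

```bash
sed -i "s/,'tau')/)/" st.py; python3 st.py
```

```text
{'clock': 14.75, 'joints': [-0.5895, 0.5134, 0.5042, 1.9854, -0.3646, 0.7293, 0.7568], 'tau': [0.286, -45.1105, 7.5714, -17.8662, 0.031, -0.1493, -0.0474], 'tcp_pos': [0.5553, 0.0499, 0.2611], 'orientation': [1.4351, 2.7932, 0.0022], 'contact_force': [-0.6373, 0.4266, 5.4579], 'moment': [0.0621, 0.0841, 0.1075], 'gripper_force': 27.1577, 'grip_width': 0.0572}
```

Request:
carry_out([
  [0,0,0,0.01,0.05],
  [0,0,0,0.02,0.05],
  [0,0,0,0.03,0.05],
  [0,0,0,0.04,0.05],
  [0,0,0,0.04,0.05],
  [0,0,0,0.04,0.05],
  [0,0,0,0.04,0.05],
  [0,0,0,0.04,0.05],
])

```text
clock: 15.55
tcp_pos: [0.5552, 0.05, 0.2611]
orientation: [1.49, 2.764, 0.002]
contact_force: [-0.4, 0.7, 7.1]
grip_width: 0.0571
gripper_force: 27.2
```

```bash
python3 st.py
```

```text
{'clock': 15.55, 'joints': [-0.5974, 0.5156, 0.5146, 1.9859, -0.3729, 0.7308, 0.7248], 'tau': [0.5361, -44.9086, 7.9176, -17.844, -0.0058, -0.2342, -0.1499], 'tcp_pos': [0.5552, 0.05, 0.2611], 'orientation': [1.4901, 2.7645, 0.0022], 'contact_force': [-0.4477, 0.7405, 7.1493], 'moment': [0.064, 0.1571, 0.1771], 'gripper_force': 27.184, 'grip_width': 0.0571}
```

The joint-7 torque rose by 0.1 N m over the last 2.3°, at 8.3 mm depth: firm and home. Next I take off the downward press, which also tests that the thread holds.

Request:
carry_out([
  [0,0,-0.0003,0,0.05],
  [0,0,-0.0006,0,0.05],
  [0,0,-0.0009,0,0.05],
  [0,0,-0.0011,0,0.05],
  [0,0,-0.0011,0,0.05],
  [0,0,-0.0011,0,0.05],
  [0,0,-0.0011,0,0.05],
  [0,0,-0.0011,0,0.05],
])

```text
clock: 16.35
tcp_pos: [0.5552, 0.0501, 0.2614]
orientation: [1.491, 2.764, 0.001]
contact_force: [4.0, 1.9, -1.8]
grip_width: 0.057
gripper_force: 27.4
```

```bash
python3 st.py
```

```text
{'clock': 16.35, 'joints': [-0.5983, 0.5153, 0.5154, 1.9859, -0.372, 0.7315, 0.7234], 'tau': [0.8867, -48.5611, 9.0304, -16.927, 0.3749, 1.4022, -0.1794], 'tcp_pos': [0.5552, 0.0501, 0.2614], 'orientation': [1.4908, 2.7639, 0.0013], 'contact_force': [3.9635, 1.8963, -1.8209], 'moment': [0.4066, -0.9943, 0.1622], 'gripper_force': 27.4301, 'grip_width': 0.057}
```

The thread holds: commanded up 1.1 mm, the tool rose only 0.3 mm. Now I let go.

Request:
carry_out([
  [0,0,0.0004,0,0.05],
  [0,0,0.0004,0,0.057],
  [0,0,0.0004,0,0.06],
  [0,0,0.0004,0,0.066],
  [0,0,0.0004,0,0.074],
  [0,0,0.0004,0,0.0854],
  [0,0,0.0004,0,0.0854],
  [0,0,0.0004,0,0.0854],
])

```text
clock: 17.15
tcp_pos: [0.5545, 0.0496, 0.2609]
orientation: [-1.492, -2.764, 0.001]
contact_force: [0.7, 0.2, 0.3]
grip_width: 0.0856
gripper_force: 0.0
```

Request:
carry_out([
  [0,0,-0.005,0,0.0854],
  [0,0,-0.015,0,0.0854],
  [0,0,-0.03,0,0.0854],
  [0,0,-0.045,0,0.0854],
  [0,0,-0.055,0,0.0854],
  [0,0,-0.055,0,0.0854],
  [0,0,-0.055,0,0.0854],
  [0,0,-0.055,0,0.0854],
])

```text
clock: 17.95
tcp_pos: [0.5544, 0.0498, 0.3155]
orientation: [-1.491, -2.764, 0.001]
contact_force: [0.1, -0.1, -1.0]
grip_width: 0.0855
gripper_force: 0.0
```

```bash
python3 st.py; python3 look.py w4.png .118|tail -2; python3 - <<'E'
from h import *
for s,c in green(grab('side','s1.png'))[0]: print(s,c)
a=cv2.imread('pics/w4.png');b=cv2.imread('pics/s1.png')[180:300,260:400]
cv2.imwrite('pics/c1.png',np.hstack([cv2.resize(a,(400,300)),cv2.resize(b,(350,300))]))
E
```

```text
{'clock': 17.95, 'joints': [-0.6431, 0.4357, 0.5672, 1.9542, -0.3098, 0.8385, 0.6728], 'tau': [-0.0196, -45.4687, 7.7185, -22.467, 0.0131, -0.0046, -0.0006], 'tcp_pos': [0.5544, 0.0498, 0.3155], 'orientation': [-1.4915, -2.7641, 0.0008], 'contact_force': [0.0691, -0.0597, -0.974], 'moment': [-0.0123, 0.0079, -0.0302], 'gripper_force': 0.0, 'grip_width': 0.0855}
[([260, 210, 133, 140, 13512], [326.5, 281.0])]
cap [0.55428341 0.05394792 0.118     ] tool shift [0.00342205 0.00238693 0.1975354 ]
[283, 0, 133, 81, 3553] [364.3, 26.9]
[209, 34, 19, 23, 97] [217.8, 44.2]
[224, 45, 33, 39, 197] [241.3, 61.7]
[288, 140, 12, 13, 112] [293.6, 146.0]
[235, 155, 22, 15, 254] [245.3, 162.5]
```

View pics/c1.png

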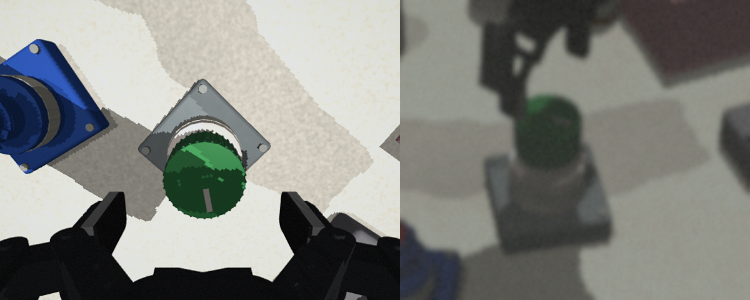

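The cap sits low and level with the gripper clear of it. Its 133 px width matches a top about 8 mm lower than at the start (134 px expected). Handing in.

```bash
python3 -c "
from bench import r
print(r.hand_in())"
```

```text
the job is handed in; nothing more can be done
None
```

I turned the cap back about 45° until it dropped into the thread, screwed it forward about 88° until it came up firm, about 8 mm below where it sat, then let go and handed in at about 18 s; the hand-in returned no verdict.

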